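Rack the stray chuck key and close the retaining bar

ROBOT

A 6-joint arm with a two-finger parallel gripper is mounted at the origin on the work surface. World frame = base frame: x ahead of the robot, y to its left, z up, the work surface at z = 0. Lengths are in mm, angles in rad, forces in N, time in s.
With the tool pointing down it reaches from about 325 to 775 mm from the base axis. Payload 5.5 kg.
Tool frame: the origin (TCP) lies midway between the tips of the shut fingers; the grasp point (between the pads) lies 19 mm behind it; z points along the fingers, y is the direction in which the jaws open and shut (so a half turn about z gives the same grasp; the last joint's range is limited). The gripper opens to 85 mm and grips with 20 to 120 N. Pads are 22 mm wide; open, the fingers measure 114 mm over their backs; the gripper's body (76 mm by 85 mm) begins 54 mm behind the grasp point. The pads swing forward as they close: fully open they stand 13 mm farther back than shut.
Start: joints at [1.187, 0.091, 1.231, -0, 1.82, -0.057], TCP at [192.613, 568.258, 231.275] pointing down, gripper open.
Joint ranges: [-2.87, 2.87], [-0.86, 2.18], [0.17, 2.46], [-1.51, 4.65], [0.06, 2.69], [-2.65, 2.65]. Speed limits (rad/s): [2.57, 2.57, 3.01, 3.14, 3.14, 3.14].

INTERFACE

Orientations are given as a unit quaternion [w, x, y, z].
In Python, from rig import status, eyes, job_done gives the robot as it stands.
- The arm moves only by the tool apply_moves, never from a script. Its argument "rows" is a list of rows, each an object of numbers: "x", "y", "z": the shift along the tool's x, y, z each as a share of 0.025 m, from -1 to 1; "rx", "ry", "rz": the turn, a rotation vector about the tool's x, y, z each as a share of 8 degrees, from -1 to 1. A call has 1 to 10 rows; each row shifts and turns the commanded pose from where the row before left it, along the tool's axes as they then stand; what a row does not reach is not made up. A row lasts 1/10 s, in which the tool goes at most 50 mm and 8.59 degrees, less where a joint would pass 70% of its speed; a pose out of reach is approached as far as the arm can. A call with a number of a shift or a turn outside -1 to 1 is refused whole. A call with a gripper value outside its range is refused whole. "jaw" is the opening, from 0 (shut) to 1 (fully open), set as the call begins (left out, the last holds). The fingers move at their own pace and stop on an object; "force" is the grip in N (left out, the last holds). Time passes only in rows, so rows that do not move let the fingers close. It gives the time, the measured TCP pose, the force and the opening at its end, in the units of the state.
- status.state(): the state, without advancing time (a new reading comes with each control period).
- eyes.camera(name): name is "scene" or "top" or "wrist"; returns the picture (400x640x3 uint8, red, green, blue); there is no depth.
- eyes.calibration(name): a dict with "mtx" (3x3 intrinsics, pixels), "extrinsics" (4x4, takes a point from camera to world coordinates). Camera axes: x right, y down, z forward; pixel columns grow to the right and rows downward; lengths in mm; the calibration is good to about 2 mm. A picture is of the moment at which its call begins: read the wrist's pose just before it. calibration takes no time and is no camera call; for the wrist camera it gives the pose at the moment of the call.
- job_done(): hands the job in, once; it reports no verdict.
The state is a dict: "clock": time; "joint_pos": joint angles; "joint_vel": joint speeds; "joint_efforts": joint torques, N m; "tool_pos": TCP position; "orientation": TCP orientation; "force": force on the tool from outside, world axes, zero at the start; "wrist_torque": the same for the moment, N m; "opening": finger opening in mm.
Only numpy, scipy, OpenCV 4.12 (cv2) and the standard library are available. Lean on these libraries where they do the work, as an engineer would, in place of code of your own. Each camera call takes 0.05 s, during which the arm holds its last target. There are 200 camera calls.

TASK

Put the loose T-handled drill chuck key back in its own slot on the sloped display rack, the one shaped and labelled for a T: T handle at the upper end, lying flat and fully down in the slot before you let go, not dropped in. Then slide the rack's retaining bar by its tab all the way down the slope to its stop, so that it crosses over the key, and let go. Leave the other goods on the shelf where they are.

Things in the scene. Friction and masses are not known exactly. Their poses are not given: they have to be found in the camera images.
- chuck_key: Loose dark steel T-shaped chuck key, 161 mm long, 0.4 kg, flat on the shelf. Origin: underside, below the balance point: grip across the shaft here. x along the shaft to the T handle, z up. Round shaft 16 mm thick, x -77 to 33 mm, axis at z = 11 mm; hub 22 x 40 x 22 mm at x = 44 mm with a 90 mm long, 12 mm cross bar along y; toothed head 22 mm thick, x -96 to -76 mm; pin to -106 mm.
- key_handle (a point): Centre of the chuck key's hub, on the shaft axis, at x = 44 mm, z = 11 mm of the key.
- key_slot: The chuck key's slot, one of three sloping plates side by side on the rack (order varies); life-size black T silhouette on the plate and on its top label (others: L, plain stroke). Origin on its surface; the seated key's frame coincides with it. x up the slope (32 degrees, rising towards the robot), y across, z square out of the plate. Plate 100 mm wide, clear for fingers from x = -70 to 21 mm.
- slot_guides (a point): Point on the slot plate midway between the upper guide blocks (slot x = 28 mm). All blocks are black, 16 mm high. Upper pair: slot x 23 to 33 mm, 28 mm apart: the shaft lies between, hub and cross bar just above, against their upper faces. Lower pair: x -98 to -72 mm, 34 mm apart, around the head. In the other two slots one or both upper blocks are 50 mm long.
- rack: Fixed sloped rack of grey and dark steel, 390 mm wide, 260 mm long up its 32 degree slope. Origin on the shelf surface under its centre; x towards the robot and up the slope, y along its width. Slots are at y = -105, 0, 105 mm, their origins 92 mm above the shelf. Side rails 12 mm wide at y = +-188 mm, 30 mm higher than the plates.
- bar (a joint): Retaining bar's slide: 0 at the top of the slope (open), grows down the slope, 0.140 m at the lower stop. Starts at 0 to 0.02. Stays where left; moving it takes 2 to 5 N. Bar: spans the rack, 16 mm along the slope, underside 34 and top 42 mm above the plates; over slot x = 105 mm at 0, x = -35 mm at the stop, 12 mm clear above the key.
- bar_tab (a point): Grip point in the black tab in the middle of the retaining bar, 67 mm above the plates; the tab is 14 mm thick across the rack (y), 26 mm along the slope (x), reaches 17 mm above this point and 25 mm below it to the bar's top. x up the slope, y across, z square out of the rack. Moves with the bar.
- hex_key: Bystander: loose L-shaped dark steel hex key, 156 x 60 mm, 12 mm thick. Not the key to move. Origin under its long leg's middle.
- coupling: Bystander: cast aluminium conduit coupling standing up, 54 mm diameter, 74 mm high. Origin at its foot.
- spring_clamp: Bystander: plastic spring clamp, 160 mm long, 22 mm high, lying flat. Origin under its pivot.
- stud_finder: Bystander: stud finder, 150 x 66 x 26 mm, lying flat. Origin under its centre.
- tape_measure: Bystander: tape measure, 72 x 40 x 66 mm, standing. Origin under its centre.
- spray_can: Bystander: spray can, 66 mm diameter, 170 mm high, standing. Origin at its foot.

How it is judged:
By the outcome, as a careful person would: the job done as asked, in the order asked, and still so for the second after the job is handed in, with the robot touching nothing.
It also fails if it takes over 54 s, if anything falls off the work surface, if the arm or the gripper's body presses on something with over 40 N, if the wrist force passes 120 N, or if a joint passes its speed limit or range.

## Working session

There is one attempt and no reset: what is moved stays moved. The work goes in short steps, Python scripts to look and compute and a tool call to move; the robot and the scene stay as the last step left them, time stands still between calls to the robot, and variables do not carry over. Pictures are saved under pics/ and viewed, about 8 in all and at most 12, crops included, and the job is handed in when it is done.

Besides the shell and the picture viewer there is one more tool, called after "Request:" by a JSON object that holds its "api" and its "payload". apply_moves: Moves the arm, as the interface text tells. Its arguments: {"type":"object","properties":{"rows":{"type":"array"},"jaw":{"type":"number"},"force":{"type":"number"}},"required":["rows"]}

```bash
ls; mkdir -p pics; python3 - <<'E'
from rig import status, eyes
import cv2,json,numpy as np
np.set_printoptions(suppress=True,precision=4)
for n in ("scene","top"):
    im=eyes.camera(n); cv2.imwrite(f"pics/{n}0.png",im[:,:,::-1])
    c=eyes.calibration(n); print(n,np.array(c["mtx"]),np.array(c["extrinsics"]))
print(status.state())
E
```

```text
pics
scene [[518.0769   0.     313.9159]
 [  0.     518.0769 194.7107]
 [  0.       0.       1.    ]] [[  -0.2843    0.6585   -0.6968 1639.2202]
 [   0.9585    0.1801   -0.2209  290.9949]
 [  -0.02     -0.7307   -0.6824 1180.4339]
 [   0.        0.        0.        1.    ]]
top [[399.6512   0.     329.5159]
 [  0.     399.6512 198.7854]
 [  0.       0.       1.    ]] [[   0.0122   -0.9897    0.1427  394.1358]
 [  -0.9999   -0.0119    0.0029  -27.0029]
 [  -0.0012   -0.1428   -0.9898 1340.1049]
 [   0.        0.        0.        1.    ]]
{'clock': 0.1, 'joint_pos': array([ 1.1873,  0.0918,  1.2318, -0.    ,  1.8198, -0.0567]), 'joint_vel': array([-0.0009, -0.002 , -0.0012,  0.0008, -0.0011, -0.0003]), 'joint_efforts': array([  0.0015, -46.0218, -41.9221,  -0.0001,   0.0105,   0.    ]), 'tool_pos': array([192.5137, 567.9994, 230.2253]), 'orientation': array([-0.0002,  0.1627,  0.9867, -0.0009]), 'force': array([-0.7181,  0.6191, -0.2291]), 'wrist_torque': array([ 0.0227, -0.0685,  0.0074]), 'opening': 85.22113426772079}
```

View pics/scene0.png

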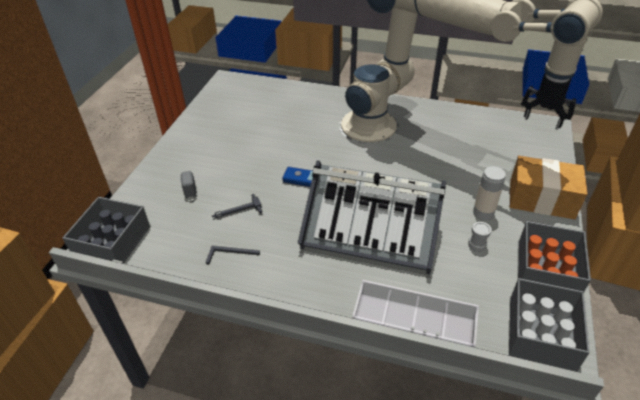

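View pics/top0.png

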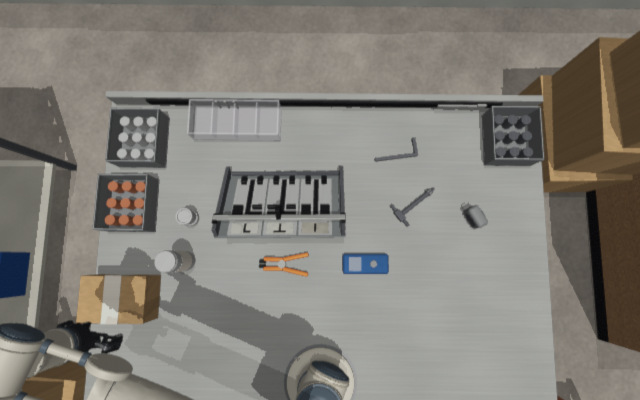

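The top view shows the loose T key at about (412,206), handle end near (399,214) and head near (432,190). The rack is around (280,200), with labels L, T and stroke from left to right, so the T slot looks like the middle one. I'll enlarge both to confirm.

```bash
python3 - <<'E'
import cv2,numpy as np
t=cv2.imread("pics/top0.png"); s=cv2.imread("pics/scene0.png")
a=cv2.resize(t[160:242,205:445],None,fx=3.3,fy=3.3,interpolation=cv2.INTER_CUBIC)
b=cv2.resize(s[155:275,205:450],None,fx=2.6,fy=2.6,interpolation=cv2.INTER_CUBIC)
w=800; o=np.zeros((a.shape[0]+b.shape[0],w,3),np.uint8); o[:a.shape[0],:a.shape[1]]=a[:,:w]; o[a.shape[0]:,:b.shape[1]]=b
print(a.shape,o.shape); cv2.imwrite("pics/crop1.png",o)
E
```

```text
(271, 792, 3) (583, 800, 3)
```

View pics/crop1.png

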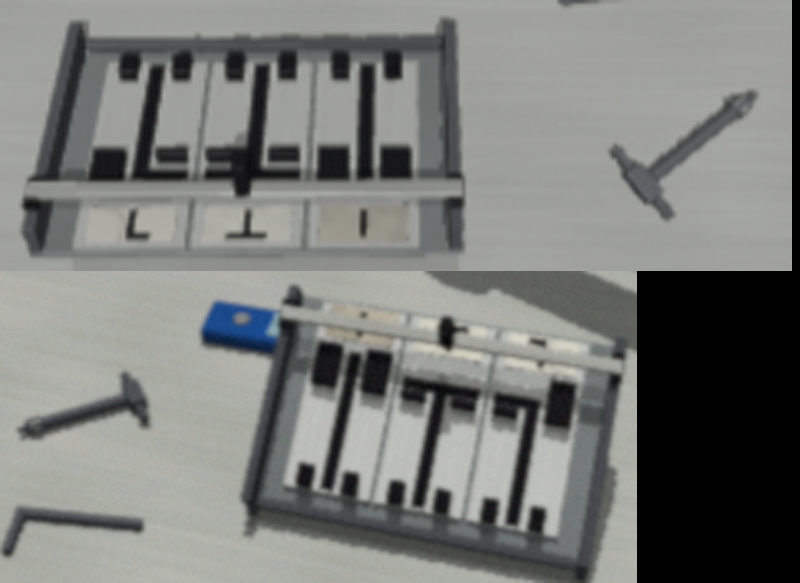

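The T slot is confirmed as the middle one; the L label is on its left in the top view and the plain stroke on its right. The bar is at the top with its tab in the middle. Next I'll measure the key and rack from the masks.

```bash
cat > h.py <<'E'
import numpy as np, cv2
from rig import status, eyes
np.set_printoptions(suppress=True,precision=3)
def ray(c,uv):
    K=np.array(c["mtx"]);E=np.array(c["extrinsics"])
    d=np.linalg.inv(K)@[uv[0],uv[1],1.]; return E[:3,3],E[:3,:3]@d
def onplane(c,uv,z):
    o,d=ray(c,uv); return o+d*(z-o[2])/d[2]
def proj(c,p):
    E=np.linalg.inv(np.array(c["extrinsics"])); q=np.array(c["mtx"])@(E[:3,:3]@p+E[:3,3]); return q[:2]/q[2]
def tri(obs):
    A=np.zeros((3,3));b=np.zeros(3)
    for c,uv in obs:
        o,d=ray(c,uv); d=d/np.linalg.norm(d); M=np.eye(3)-np.outer(d,d); A+=M;b+=M@o
    return np.linalg.solve(A,b)
def comps(im,roi,thr,amin=20):
    u0,v0,u1,v1=roi; g=cv2.cvtColor(im,cv2.COLOR_BGR2GRAY)[v0:v1,u0:u1]
    n,l,s,c=cv2.connectedComponentsWithStats((g<thr).astype(np.uint8))
    return [(s[i],np.argwhere(l==i)[:,::-1]+[u0,v0]) for i in range(1,n) if s[i,4]>=amin]
E
python3 - <<'E'
from h import *
ct=eyes.calibration("top"); cs=eyes.calibration("scene")
t=cv2.imread("pics/top0.png"); s=cv2.imread("pics/scene0.png")
for n,im,c,roi in (("top",t,ct,(385,182,445,232)),("scene",s,cs,(205,190,268,222))):
    for st,p in comps(im,roi,110):
        W=np.array([onplane(c,q,11) for q in p])[:,:2]
        m=W.mean(0); w,V=np.linalg.eigh(np.cov(W.T)); a=V[:,1]
        pr=(W-m)@a; pe=(W-m)@V[:,0]
        lo=np.ptp(pe[pr<np.percentile(pr,20)]);hi=np.ptp(pe[pr>np.percentile(pr,80)])
        if lo>hi: a=-a;pr=-pr
        print(n,st,m,"axis to handle",a,np.degrees(np.arctan2(a[1],a[0])),"ext",pr.min(),pr.max(),"widths",lo,hi)
        print(" tip end",m+a*pr.min()," handle end",m+a*pr.max())
# rack: rail ends, tab in both
cropT=lambda x,y:(205+x/3.3,160+y/3.3); cropS=lambda x,y:(205+x/2.6,155+(y-271)/2.6)
# bar ends, tab top, label/plate points
print("tab",tri([(ct,cropT(243,180)),(cs,cropS(448,333))]))
for nm,a,b in (("midblockL lower",(235,65),(442,502)),("midblockR lower",(287,66),(396,494)),("T bottom tip slot",(263,68),(419,503))):
    print(nm,tri([(ct,cropT(*a)),(cs,cropS(*b))]))
E
```

```text
top [  5   6  44  38 329] [ 562.979 -291.042] axis to handle [-0.63   0.777] 129.04464140761766 ext -102.74666828748613 57.33178459216595 widths 21.871735168228646 86.82079878502249
 tip end [ 627.702 -370.841]  handle end [ 526.864 -246.515]
scene [  7   4  50  26 373] [ 570.319 -296.337] axis to handle [-0.635  0.773] 129.41934480228736 ext -94.34976303036542 64.83576306443295 widths 30.133882485038583 100.0274668770171
 tip end [ 630.23  -369.224]  handle end [ 529.149 -246.25 ]
tab [512.083 125.313 186.656]
midblockL lower [640.61  153.698  52.549]
midblockR lower [640.674 101.871  50.483]
T bottom tip slot [639.782 127.5    42.07 ]
```

Request:
{"api": "apply_moves", "payload": {"rows": [{"z": -1},{"z": -1,"x": -0.5,"y": -0.5},{"z": -1,"x": -0.9,"y": -1},{"x": -0.9,"y": -1},{"x": -0.9,"y": -1},{"x": -0.9,"y": -1},{"x": -0.9,"y": -1},{"x": -0.9,"y": -1},{"x": -0.9,"y": -1},{"x": -0.9,"y": -1}], "jaw": 1}}

```text
invalid input
```

Request:
{"api": "apply_moves", "payload": {"rows": [{"x": -0.9,"y": -1},{"x": -0.9,"y": -1},{"x": -0.9,"y": -1},{"x": -0.9,"y": -1},{"x": -0.9,"y": -1},{"x": -0.9,"y": -1},{"x": -0.9,"y": -1},{"x": -0.9,"y": -1},{"x": -0.9,"y": -1},{"x": -0.9,"y": -1}]}}

```text
invalid input
```

```bash
python3 - <<'E'
from h import *
s=status.state(); print(s["tool_pos"],s["orientation"],s["clock"],s["joint_pos"],s["force"])
print(np.array(eyes.calibration("wrist")["extrinsics"]),eyes.calibration("wrist")["mtx"])
E
```

```text
[192.514 567.999 230.225] [-0.     0.163  0.987 -0.001] 0.1 [ 1.187  0.092  1.232 -0.     1.82  -0.057] [-0.718  0.619 -0.229]
[[  0.321   0.911   0.26  125.791]
 [  0.947  -0.308  -0.091 591.772]
 [ -0.002   0.276  -0.961 373.866]
 [  0.      0.      0.      1.   ]] [[312.926   0.    321.822]
 [  0.    312.926 193.862]
 [  0.      0.      1.   ]]
```

Request:
{"api": "apply_moves", "payload": {"rows": [{"x": 0,"y": 0,"z": -1,"rx": 0,"ry": 0,"rz": 0},{"x": -0.5,"y": -0.5,"z": -1,"rx": 0,"ry": 0,"rz": 0},{"x": -0.9,"y": -1,"z": -1,"rx": 0,"ry": 0,"rz": 0},{"x": -0.9,"y": -1,"z": 0,"rx": 0,"ry": 0,"rz": 0},{"x": -0.9,"y": -1,"z": 0,"rx": 0,"ry": 0,"rz": 0},{"x": -0.9,"y": -1,"z": 0,"rx": 0,"ry": 0,"rz": 0},{"x": -0.9,"y": -1,"z": 0,"rx": 0,"ry": 0,"rz": 0},{"x": -0.9,"y": -1,"z": 0,"rx": 0,"ry": 0,"rz": 0},{"x": -0.9,"y": -1,"z": 0,"rx": 0,"ry": 0,"rz": 0},{"x": -0.9,"y": -1,"z": 0,"rx": 0,"ry": 0,"rz": 0}]}}

```text
clock: 1.1
tool_pos: [306.9, 303.9, 305.8]
orientation: [-0.0, 0.163, 0.987, -0.0]
force: [0.5, -0.3, 0.3]
opening: 85.4
```

Request:
{"api": "apply_moves", "payload": {"rows": [{"x": -0.86,"y": -0.96,"z": 0,"rx": 0,"ry": 0,"rz": 0},{"x": -0.86,"y": -0.96,"z": 0,"rx": 0,"ry": 0,"rz": 0},{"x": -0.86,"y": -0.96,"z": 0,"rx": 0,"ry": 0,"rz": 0},{"x": -0.86,"y": -0.96,"z": 0,"rx": 0,"ry": 0,"rz": 0},{"x": -0.86,"y": -0.96,"z": 0,"rx": 0,"ry": 0,"rz": 0},{"x": -0.86,"y": -0.96,"z": 0,"rx": 0,"ry": 0,"rz": 0},{"x": -0.86,"y": -0.96,"z": 0,"rx": 0,"ry": 0,"rz": 0},{"x": -0.86,"y": -0.96,"z": 0,"rx": 0,"ry": 0,"rz": 0},{"x": -0.86,"y": -0.96,"z": 0,"rx": 0,"ry": 0,"rz": 0},{"x": -0.86,"y": -0.96,"z": 0,"rx": 0,"ry": 0,"rz": 0}]}}

```text
clock: 2.1
tool_pos: [433.5, 7.6, 305.9]
orientation: [-0.0, 0.163, 0.987, 0.0]
force: [0.9, 0.1, -0.6]
opening: 85.4
```

Request:
{"api": "apply_moves", "payload": {"rows": [{"x": -0.86,"y": -0.96,"z": 0,"rx": 0,"ry": 0,"rz": 0},{"x": -0.86,"y": -0.96,"z": 0,"rx": 0,"ry": 0,"rz": 0},{"x": -0.86,"y": -0.96,"z": 0,"rx": 0,"ry": 0,"rz": 0},{"x": -0.86,"y": -0.96,"z": 0,"rx": 0,"ry": 0,"rz": 0},{"x": -0.86,"y": -0.96,"z": 0,"rx": 0,"ry": 0,"rz": 0},{"x": -0.86,"y": -0.96,"z": 0,"rx": 0,"ry": 0,"rz": 0},{"x": -0.86,"y": -0.96,"z": 0,"rx": 0,"ry": 0,"rz": 0},{"x": -0.86,"y": -0.96,"z": 0,"rx": 0,"ry": 0,"rz": 0},{"x": -0.86,"y": -0.96,"z": 0,"rx": 0,"ry": 0,"rz": 0},{"x": -0.86,"y": -0.96,"z": 0,"rx": 0,"ry": 0,"rz": 0}]}}

```text
clock: 3.1
tool_pos: [560.2, -288.7, 305.5]
orientation: [-0.0, 0.163, 0.987, 0.0]
force: [0.5, 0.2, -0.1]
opening: 85.3
```

Request:
{"api": "apply_moves", "payload": {"rows": [{"x": 0,"y": 0,"z": 1,"rx": 0,"ry": 0,"rz": 1},{"x": 0,"y": 0,"z": 1,"rx": 0,"ry": 0,"rz": 1},{"x": 0,"y": 0,"z": 1,"rx": 0,"ry": 0,"rz": 1},{"x": 0,"y": 0,"z": 1,"rx": 0,"ry": 0,"rz": 1},{"x": 0,"y": 0,"z": 1,"rx": 0,"ry": 0,"rz": 0},{"x": 0,"y": 0,"z": 0,"rx": 0,"ry": 0,"rz": 0}]}}

```text
clock: 3.7
tool_pos: [558.1, -286.4, 175.8]
orientation: [-0.004, 0.428, 0.904, 0.0]
force: [-0.1, -0.6, -1.6]
opening: 85.4
```

```bash
python3 - <<'E'
from h import *
s=status.state(); print(s["tool_pos"],s["orientation"],s["clock"],s["joint_pos"],s["force"])
c=eyes.calibration("wrist"); im=eyes.camera("wrist")[:,:,::-1]; cv2.imwrite("pics/w1.png",im)
print(proj(c,np.array([562,-289,11.])),proj(c,np.array([628,-370,11.])))
E
```

```text
[ 558.143 -286.428  175.765] [-0.004  0.428  0.904  0.   ] 3.7 [-0.528  0.169  1.244  0.     1.737 -1.214] [-0.073 -0.631 -1.606]
[323.613 182.898] [323.282 274.927]
```

View pics/w1.png

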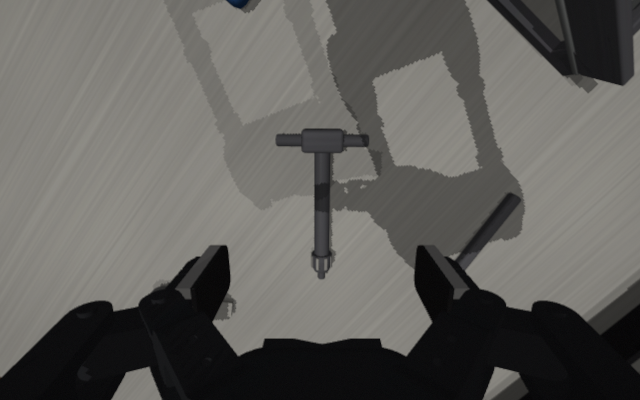

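The wrist view shows the key nearly aligned under the gripper: hub at about (322,140), shaft-hub joint at (322,152), tip at (321,277).

```bash
python3 - <<'E'
from h import *
from scipy.spatial.transform import Rotation as R
c=eyes.calibration("wrist"); s=status.state(); q=s["orientation"]; T=R.from_quat([q[1],q[2],q[3],q[0]])
im=cv2.imread("pics/w1.png"); g=cv2.cvtColor(im,cv2.COLOR_BGR2GRAY)
L=[]
for v in list(range(160,180))+list(range(215,245)):
    r=g[v,305:341].astype(float)
    m=np.flatnonzero(r<90)+305
    if len(m): L.append((v,m.min(),m.max()))
L=np.array(L); print(L[::6].tolist())
top=onplane(c,(322,153),15); tip=onplane(c,(321,278),11)
A=[onplane(c,((a+b)/2,v),14) for v,a,b in L]; A=np.array(A)
d=np.linalg.svd(A[:,:2]-A[:,:2].mean(0))[2][0]; d*=np.sign(d@[-1,1])
print("axis deg",np.degrees(np.arctan2(d[1],d[0])),"len",np.linalg.norm(top-tip))
a3=np.r_[d,0]; o1=top-33*a3; o2=tip+106*a3; m=A.mean(0); 
print("origins",o1,o2)
o=m+a3*(((o1+o2)/2-m)@a3); o[2]=0; print("origin",o)
print("in tool frame from tcp",T.inv().apply(o-s["tool_pos"]), "axis in tool",T.inv().apply(a3),"toolz",T.apply([0,0,1]))
E
```

```text
[[160, 314, 332], [166, 314, 332], [172, 314, 332], [178, 314, 331], [219, 314, 331], [225, 315, 330], [231, 315, 331], [237, 314, 330], [243, 314, 330]]
axis deg 128.68422632611288 len 140.88079264004108
origins [ 563.24  -292.857   15.   ] [ 564.695 -294.028   11.   ]
origin [ 564.692 -292.862    0.   ]
in tool frame from tcp [ -9.257   1.076 178.562] axis in tool [1.    0.011 0.005] toolz [-0.005  0.003 -1.   ]
```

Request:
{"api": "apply_moves", "payload": {"rows": [{"x": -0.37,"y": 0.04,"z": 1,"rx": 0,"ry": 0,"rz": 0.08},{"x": 0,"y": 0,"z": 1,"rx": 0,"ry": 0,"rz": 0},{"x": 0,"y": 0,"z": 1,"rx": 0,"ry": 0,"rz": 0},{"x": 0,"y": 0,"z": 1,"rx": 0,"ry": 0,"rz": 0},{"x": 0,"y": 0,"z": 0.6,"rx": 0,"ry": 0,"rz": 0},{"x": 0,"y": 0,"z": 0.4,"rx": 0,"ry": 0,"rz": 0},{"x": 0,"y": 0,"z": 0,"rx": 0,"ry": 0,"rz": 0},{"x": 0,"y": 0,"z": 0,"rx": 0,"ry": 0,"rz": 0}], "jaw": 0.6}}

```text
clock: 4.55
tool_pos: [567.1, -294.3, 57.8]
orientation: [0.001, 0.433, 0.901, -0.0]
force: [0.4, -0.5, 0.7]
opening: 51.4
```

```bash
python3 - <<'E'
from h import *
from scipy.spatial.transform import Rotation as R
s=status.state(); q=s["orientation"]; T=R.from_quat([q[1],q[2],q[3],q[0]])
o=np.array([564.7,-292.9,0]); print(s["tool_pos"],s["opening"],"delta in tool",T.inv().apply(o-s["tool_pos"]),"toolz",T.apply([0,0,1]),"axis",T.inv().apply([np.cos(np.radians(128.7)),np.sin(np.radians(128.7)),0]))
im=eyes.camera("wrist")[:,:,::-1]; cv2.imwrite("pics/w2.png",im)
E
```

```text
[ 567.111 -294.319   57.796] 51.40051523709288 delta in tool [ 2.716 -1.036 57.791] toolz [ 0.002 -0.001 -1.   ] axis [ 1.    -0.001 -0.002]
```

View pics/w2.png

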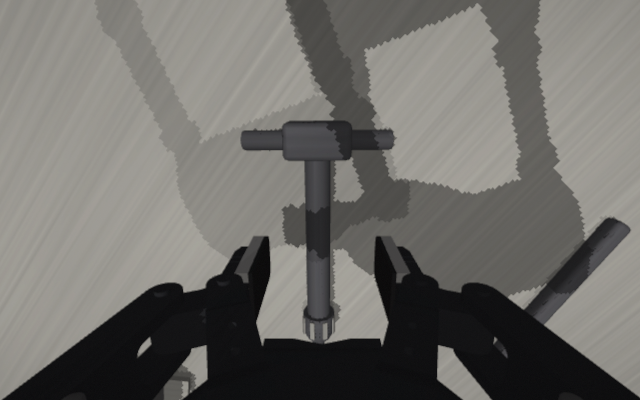

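The shaft runs up the image at u≈318, between the fingers at 268 and 377, slightly left of centre. The hub joint is at (318,160).

```bash
python3 - <<'E'
from h import *
from scipy.spatial.transform import Rotation as R
c=eyes.calibration("wrist"); s=status.state(); q=s["orientation"]; T=R.from_quat([q[1],q[2],q[3],q[0]])
g=cv2.cvtColor(cv2.imread("pics/w2.png"),cv2.COLOR_BGR2GRAY)
J=onplane(c,(318,160),15); tip=onplane(c,(319,343),11)
f=lambda p:T.inv().apply(p-s["tool_pos"])
print("junction(33)",f(J),"tip(-106)",f(tip))
for v in (170,180,190,265,280):
    r=g[v,295:340]; e=np.flatnonzero(r<95)+295; print(v,e.min(),e.max(),f(onplane(c,((e.min()+e.max())/2,v),13)))
print(s["clock"],s["tool_pos"],proj(c,s["tool_pos"]))
E
```

```text
junction(33) [38.758 -2.058 43.067] tip(-106) [-97.919  -1.837  47.403]
170 305 334 [32.211 -1.186 45.084]
180 305 333 [25.899 -1.509 45.099]
190 305 333 [19.47  -1.525 45.115]
265 307 330 [-32.815  -1.991  45.243]
280 307 330 [-44.221  -2.024  45.271]
4.6 [ 567.289 -294.42    58.164] [321.22  250.934]
```

Request:
{"api": "apply_moves", "payload": {"rows": [{"x": 0.24,"y": -0.07,"z": 0.6,"rx": 0,"ry": 0,"rz": 0},{"x": 0,"y": 0,"z": 0.8,"rx": 0,"ry": 0,"rz": 0},{"x": 0,"y": 0,"z": 0.5,"rx": 0,"ry": 0,"rz": 0},{"x": 0,"y": 0,"z": 0.28,"rx": 0,"ry": 0,"rz": 0},{"x": 0,"y": 0,"z": 0,"rx": 0,"ry": 0,"rz": 0},{"x": 0,"y": 0,"z": 0,"rx": 0,"ry": 0,"rz": 0}]}}

```text
clock: 5.2
tool_pos: [561.8, -290.6, 2.7]
orientation: [0.001, 0.433, 0.901, -0.0]
force: [0.3, -0.1, 0.1]
opening: 51.1
```

Request:
{"api": "apply_moves", "payload": {"rows": [{"x": 0,"y": 0,"z": 0,"rx": 0,"ry": 0,"rz": 0},{"x": 0,"y": 0,"z": 0,"rx": 0,"ry": 0,"rz": 0},{"x": 0,"y": 0,"z": 0,"rx": 0,"ry": 0,"rz": 0},{"x": 0,"y": 0,"z": 0,"rx": 0,"ry": 0,"rz": 0},{"x": 0,"y": 0,"z": 0,"rx": 0,"ry": 0,"rz": 0},{"x": 0,"y": 0,"z": 0,"rx": 0,"ry": 0,"rz": 0},{"x": 0,"y": 0,"z": -0.4,"rx": 0,"ry": 0,"rz": 0},{"x": 0,"y": 0,"z": -1,"rx": 0,"ry": 0,"rz": 0},{"x": 0,"y": 0,"z": -1,"rx": 0,"ry": 0,"rz": 0},{"x": 0,"y": 0,"z": 0,"rx": 0,"ry": 0,"rz": 0}], "jaw": 0, "force": 60}}

```text
clock: 6.2
tool_pos: [563.0, -291.3, 65.6]
orientation: [0.003, 0.433, 0.901, -0.0]
force: [1.0, 0.7, -3.1]
opening: 13.7
```

Request:
{"api": "apply_moves", "payload": {"rows": [{"x": 0,"y": 0,"z": -1,"rx": 0,"ry": 0,"rz": -0.9},{"x": 0,"y": 0,"z": -1,"rx": 0,"ry": 0,"rz": -0.9},{"x": 0,"y": 0,"z": -1,"rx": 0,"ry": 0,"rz": -0.9},{"x": 0,"y": 0,"z": -1,"rx": 0,"ry": 0,"rz": -0.9},{"x": 0,"y": 0,"z": -1,"rx": 0,"ry": 0,"rz": -0.9},{"x": 0,"y": 0,"z": -1,"rx": 0,"ry": 0,"rz": -0.9},{"x": 0,"y": 0,"z": -1,"rx": 0,"ry": 0,"rz": -0.9},{"x": 0,"y": 0,"z": -1,"rx": 0,"ry": 0,"rz": -0.1},{"x": -0.4,"y": 0.5,"z": -0.8,"rx": 0,"ry": 0,"rz": 0},{"x": -0.4,"y": 0.9,"z": 0,"rx": 0,"ry": 0,"rz": 0}]}}

```text
clock: 7.2
tool_pos: [581.9, -256.7, 283.5]
orientation: [0.001, 0.003, 1.0, -0.001]
force: [0.3, 0.7, -3.5]
opening: 13.8
```

Request:
{"api": "apply_moves", "payload": {"rows": [{"x": -0.2,"y": 1,"z": 0,"rx": 0,"ry": 0,"rz": 0},{"x": -0.2,"y": 1,"z": 0,"rx": 0,"ry": 0,"rz": 0},{"x": -0.2,"y": 1,"z": 0,"rx": 0,"ry": 0,"rz": 0},{"x": -0.2,"y": 1,"z": 0,"rx": 0,"ry": 0,"rz": 0},{"x": -0.2,"y": 1,"z": 0,"rx": 0,"ry": 0,"rz": 0},{"x": -0.2,"y": 1,"z": 0,"rx": 0,"ry": 0,"rz": 0},{"x": -0.2,"y": 1,"z": 0,"rx": 0,"ry": 0,"rz": 0},{"x": -0.2,"y": 1,"z": 0,"rx": 0,"ry": 0,"rz": 0},{"x": 0,"y": 1,"z": 0,"rx": 0,"ry": 0,"rz": 0},{"x": 0,"y": 1,"z": 0,"rx": 0,"ry": 0,"rz": 0}]}}

```text
clock: 8.2
tool_pos: [622.1, -4.5, 278.9]
orientation: [-0.002, 0.001, 1.0, 0.0]
force: [1.4, 0.1, -3.7]
opening: 13.5
```

Request:
{"api": "apply_moves", "payload": {"rows": [{"x": 0,"y": 1,"z": 0,"rx": 0,"ry": 0,"rz": 0},{"x": 0,"y": 1,"z": 0,"rx": 0,"ry": 0,"rz": 0},{"x": 0,"y": 1,"z": 0,"rx": 0,"ry": 0,"rz": 0},{"x": 0,"y": 1,"z": 0,"rx": 0,"ry": 0.8,"rz": 0},{"x": 0,"y": 0.9,"z": 0,"rx": 0,"ry": 0.8,"rz": 0},{"x": 0,"y": 0.4,"z": 0,"rx": 0,"ry": 0.8,"rz": 0},{"x": 0,"y": 0,"z": 0,"rx": 0,"ry": 0.8,"rz": 0},{"x": 0,"y": 0,"z": 0,"rx": 0,"ry": 0.8,"rz": 0},{"x": 0,"y": 0,"z": 0,"rx": 0,"ry": 0,"rz": 0},{"x": 0,"y": 0,"z": 0,"rx": 0,"ry": 0,"rz": 0}]}}

```text
clock: 9.2
tool_pos: [623.8, 127.0, 276.9]
orientation: [-0.277, 0.002, 0.961, 0.0]
force: [0.1, 0.9, -3.8]
opening: 13.7
```

```bash
python3 - <<'E'
from h import *
from scipy.spatial.transform import Rotation as R
s=status.state(); q=s["orientation"]; T=R.from_quat([q[1],q[2],q[3],q[0]])
print(s["tool_pos"],s["opening"],s["joint_pos"],s["force"]); print(T.as_matrix())
im=eyes.camera("wrist")[:,:,::-1]; cv2.imwrite("pics/w3.png",im)
E
```

```text
[623.783 126.991 276.916] 13.659756387350605 [ 0.114  0.801  0.333  0.114  2.564 -1.375] [ 0.113  0.86  -3.812]
[[-0.846  0.003 -0.533]
 [ 0.003  1.     0.001]
 [ 0.533 -0.001 -0.846]]
```

View pics/w3.png

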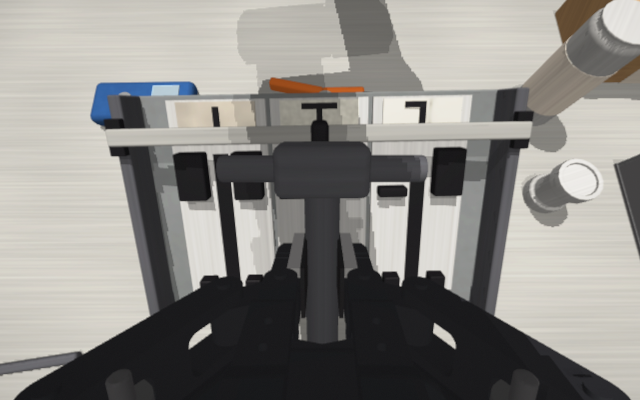

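The key is held over the rack with the tool square to the plate. The T label is at (320,105), the tab at (320,130) and the short L-slot block near (392,190). I'll zoom in on the upper edge of that block, which shares x with the T guides.

```bash
python3 - <<'E'
import cv2
im=cv2.imread("pics/w3.png"); cv2.imwrite("pics/w3c.png",cv2.resize(im[85:210,160:480],None,fx=2.5,fy=2.5,interpolation=cv2.INTER_NEAREST))
E
```

```text
(no output)
```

View pics/w3c.png

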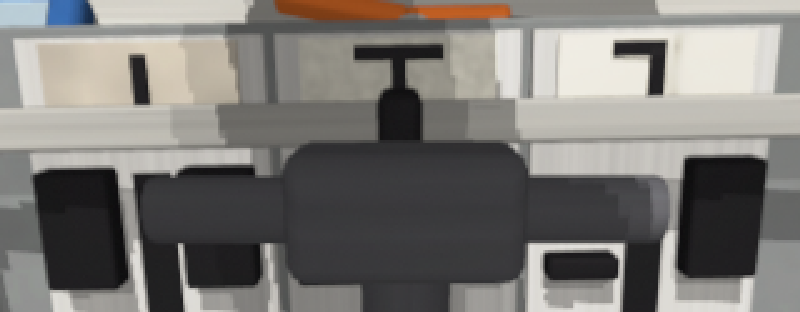

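The short L block spans about u 378–407, v 185–196. Its lower edge, at x=23 and z=16, is at v≈196. I'll fit the rack's X, Y and yaw from these points, and also work out where the key sits in the hand.

```bash
cat >> h.py <<'E'
from scipy.spatial.transform import Rotation as R
from scipy.optimize import least_squares
def tool():
    s=status.state(); q=s["orientation"]; return s["tool_pos"],R.from_quat([q[1],q[2],q[3],q[0]])
def slotR(yaw):
    a=np.radians(32); return np.array([[-np.cos(a),0,np.sin(a)],[0,-1,0],[np.sin(a),0,np.cos(a)]]).T.T if False else (R.from_euler("z",yaw).as_matrix()@np.column_stack([[-np.cos(a),0,np.sin(a)],[0,-1,0],[np.sin(a),0,np.cos(a)]]))
E
python3 - <<'E'
from h import *
c=eyes.calibration("wrist"); p,T=tool()
N=None
obs=[((23,105,16),222.5,200.2),((23,-105,16),419.6,196.1),((33,-85,0),N,185.2),((110,0,0),319.6,N)]
def res(P):
    M=slotR(P[2]); o=np.array([P[0],P[1],92]); r=[]
    for l,u,v in obs:
        q=proj(c,o+M@np.array(l,float))
        if u is not N:r.append(q[0]-u)
        if v is not N:r.append(q[1]-v)
    return r
f=least_squares(res,[560,127,0.]); print("rack",f.x,"res px",f.fun)
M=slotR(f.x[2]); o=np.array([f.x[0],f.x[1],92])
for l in ((105,0,84),(105,-190,42),(105,190,42),(130,-194,30),(130,194,30)): print(l,proj(c,o+M@np.array(l,float)))
# key in hand: points in tool frame at tool z plane
def at(uv,tz):
    O,d=ray(c,uv); O=T.inv().apply(O-p); d=T.inv().apply(d); return O+d*(tz-O[2])/d[2]
print("hub lower edge",at((323,198.2),-19),"upper edge",at((323,141.8),-19),"bar ends",at((216.5,169),-8),at((427,169),-8),"shaft near hub",at((321.5,205),-14), "shaft low",at((321.5,330),-14))
np.savez("rack.npz",o=o,M=M)
print("TCP in slot",M.T@(p-o),"tool rot in slot\n",M.T@T.as_matrix())
E
```

```text
rack [562.535 127.598   0.015] res px [ 0.169  0.123 -0.256  0.71  -0.835  0.084]
(105, 0, 84) [320.146 124.025]
(105, -190, 42) [526.833 117.708]
(105, 190, 42) [111.62  124.598]
(130, -194, 30) [527.332  89.527]
(130, 194, 30) [110.07   96.259]
hub lower edge [ 33.513   1.42  -19.   ] upper edge [ 56.767   1.394 -19.   ] bar ends [ 43.613 -45.421  -8.   ] [43.619 47.223 -8.   ] shaft near hub [ 28.917   0.792 -14.   ] shaft low [-35.66    0.779 -14.   ]
TCP in slot [ 49.173   1.559 192.289] tool rot in slot
 [[ 1.    -0.016 -0.002]
 [-0.016 -1.    -0.01 ]
 [-0.002  0.01  -1.   ]]
```

The fit is good: the predicted rail corners match the picture within about 2 px, and the key sits at x≈0, y≈0.8 in the tool. Next I'll go to a hover just above the slot, about 4 mm upslope of the seat.

Request:
{"api": "apply_moves", "payload": {"rows": [{"x": -0.9,"y": 0,"z": 0,"rx": 0.07,"ry": 0,"rz": -0.115},{"x": -0.9,"y": 0.03,"z": 0,"rx": 0,"ry": 0,"rz": 0},{"x": 0,"y": 0,"z": 1,"rx": 0,"ry": 0,"rz": 0},{"x": 0,"y": 0,"z": 1,"rx": 0,"ry": 0,"rz": 0},{"x": 0,"y": 0,"z": 1,"rx": 0,"ry": 0,"rz": 0},{"x": 0,"y": 0,"z": 1,"rx": 0,"ry": 0,"rz": 0},{"x": 0,"y": 0,"z": 1,"rx": 0,"ry": 0,"rz": 0},{"x": 0,"y": 0,"z": 0.8,"rx": 0,"ry": 0,"rz": 0},{"x": 0,"y": 0,"z": 0.5,"rx": 0,"ry": 0,"rz": 0},{"x": 0,"y": 0,"z": 0,"rx": 0,"ry": 0,"rz": 0}]}}

```text
clock: 10.25
tool_pos: [568.6, 125.6, 123.3]
orientation: [-0.271, -0.008, 0.963, -0.002]
force: [1.3, -0.1, -4.2]
opening: 13.5
```

```bash
cat >> h.py <<'E'
def where():
    d=np.load("rack.npz"); s=status.state(); p,T=tool()
    print(s["clock"],"TCP slot",d["M"].T@(p-d["o"]),"F slot",d["M"].T@s["force"],"open",s["opening"],"j",s["joint_pos"]); print(d["M"].T@T.as_matrix())
E
python3 - <<'E'
from h import *
where()
im=eyes.camera("wrist")[:,:,::-1]; cv2.imwrite("pics/w4.png",im)
E
```

```text
10.25 TCP slot [11.507  2.064 29.763] F slot [-3.297  0.163 -2.893] open 13.484409667251175 j [ 0.125  0.544  0.964  0.071  2.178 -1.438]
[[ 1.     0.001 -0.01 ]
 [ 0.001 -1.    -0.001]
 [-0.01   0.001 -1.   ]]
```

View pics/w4.png

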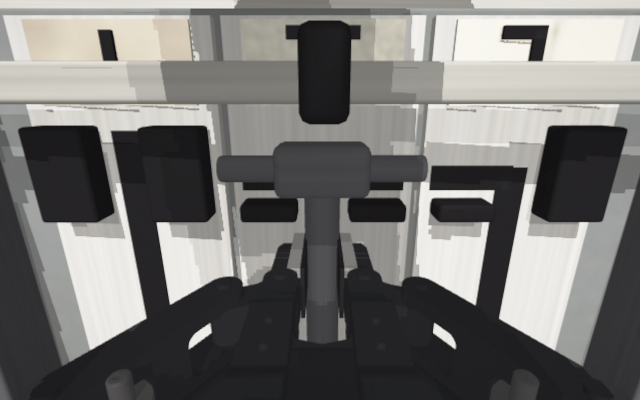

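The T guides show at (241–298) and (348–406), v 198–222, with the shaft centred between them at u≈322. I'll recheck the pose and fit from this near view.

Request:
{"api": "apply_moves", "payload": {"rows": [{"x": 0,"y": 0,"z": 0,"rx": 0,"ry": 0,"rz": 0}]}}

```text
clock: 10.4
tool_pos: [570.6, 125.7, 124.0]
orientation: [-0.27, -0.008, 0.963, -0.001]
force: [0.7, 0.5, -3.9]
opening: 13.8
```

```bash
python3 - <<'E'
from h import *
where()
c=eyes.calibration("wrist"); d=np.load("rack.npz"); o,M=d["o"],d["M"]
im=cv2.cvtColor(eyes.camera("wrist")[:,:,::-1],cv2.COLOR_BGR2GRAY); cv2.imwrite("pics/w5.png",im)
for st,p in comps(cv2.cvtColor(im,cv2.COLOR_GRAY2BGR),(235,192,300,232),45): print("L",st)
for st,p in comps(cv2.cvtColor(im,cv2.COLOR_GRAY2BGR),(345,192,410,232),45): print("R",st)
for l in ((23,14,16),(23,-14,16),(33,14,0),(33,14,16),(23,43,16)): print(l,proj(c,o+M@np.array(l,float)))
E
```

```text
10.4 TCP slot [10.186  2.042 31.384] F slot [-2.652 -0.526 -2.966] open 13.757281194085515 j [ 0.125  0.549  0.956  0.071  2.18  -1.438]
[[ 1.     0.001 -0.011]
 [ 0.001 -1.    -0.001]
 [-0.011  0.001 -1.   ]]
L [   6    4   57   22 1168]
R [   3    3   57   23 1184]
(23, 14, 16) [297.838 216.264]
(23, -14, 16) [349.826 216.289]
(33, 14, 0) [299.47  190.237]
(33, 14, 16) [297.443 198.55 ]
(23, 43, 16) [243.963 216.238]
```

Request:
{"api": "apply_moves", "payload": {"rows": [{"x": -0.28,"y": 0.04,"z": 0,"rx": 0,"ry": 0.08,"rz": 0},{"x": 0,"y": 0,"z": 0.3,"rx": 0,"ry": 0,"rz": 0},{"x": 0,"y": 0,"z": 0.3,"rx": 0,"ry": 0,"rz": 0},{"x": 0,"y": 0,"z": 0.2,"rx": 0,"ry": 0,"rz": 0},{"x": 0,"y": 0,"z": 0,"rx": 0,"ry": 0,"rz": 0},{"x": 0,"y": 0,"z": 0,"rx": 0,"ry": 0,"rz": 0}]}}

```text
clock: 11.05
tool_pos: [565.3, 126.6, 99.7]
orientation: [-0.279, -0.008, 0.96, -0.002]
force: [0.2, 0.3, -3.9]
opening: 14.1
```

```bash
python3 - <<'E'
from h import *
where()
E
```

```text
11.05 TCP slot [1.776 1.043 7.942] F slot [-2.238 -0.318 -3.231] open 14.055182170002535 j [ 0.126  0.56   0.991  0.072  2.153 -1.438]
[[ 1.     0.001  0.008]
 [ 0.001 -1.    -0.001]
 [ 0.008  0.001 -1.   ]]
```

Request:
{"api": "apply_moves", "payload": {"rows": [{"x": 0.03,"y": 0,"z": 0.1,"rx": 0,"ry": -0.04,"rz": 0},{"x": 0,"y": 0,"z": 0.05,"rx": 0,"ry": 0,"rz": 0},{"x": 0,"y": 0,"z": 0.02,"rx": 0,"ry": 0,"rz": 0},{"x": 0,"y": 0,"z": 0,"rx": 0,"ry": 0,"rz": 0},{"x": 0,"y": 0,"z": 0,"rx": 0,"ry": 0,"rz": 0}]}}

```text
clock: 11.55
tool_pos: [562.6, 126.6, 97.0]
orientation: [-0.276, -0.008, 0.961, -0.002]
force: [0.1, 0.6, -2.0]
opening: 13.8
```

```bash
python3 - <<'E'
from h import *
where()
E
```

```text
11.55 TCP slot [2.594 1.023 4.269] F slot [-1.113 -0.583 -1.612] open 13.76456251903509 j [ 0.127  0.548  1.01   0.071  2.139 -1.439]
[[ 1.     0.001  0.001]
 [ 0.001 -1.    -0.001]
 [ 0.001  0.001 -1.   ]]
```

Request:
{"api": "apply_moves", "payload": {"rows": [{"x": 0,"y": 0,"z": 0.04,"rx": 0,"ry": 0,"rz": 0},{"x": 0,"y": 0,"z": 0.03,"rx": 0,"ry": 0,"rz": 0},{"x": 0,"y": 0,"z": 0,"rx": 0,"ry": 0,"rz": 0}]}}

```text
clock: 11.85
tool_pos: [562.6, 126.6, 96.9]
orientation: [-0.275, -0.008, 0.962, -0.001]
force: [5.1, 0.9, 5.5]
opening: 13.9
```

```bash
python3 - <<'E'
from h import *
where(); print(status.state()["wrist_torque"])
E
```

```text
11.85 TCP slot [2.58  0.986 4.146] F slot [-1.465 -0.807  7.37 ] open 13.867341399178311 j [ 0.127  0.545  1.013  0.071  2.136 -1.439]
[[ 1.     0.001 -0.002]
 [ 0.001 -1.    -0.001]
 [-0.002  0.001 -1.   ]]
[ 0.006 -0.544 -0.022]
```

Request:
{"api": "apply_moves", "payload": {"rows": [{"x": -0.04,"y": 0,"z": 0,"rx": 0,"ry": 0,"rz": 0},{"x": -0.04,"y": 0,"z": 0,"rx": 0,"ry": 0,"rz": 0},{"x": 0,"y": 0,"z": 0,"rx": 0,"ry": 0,"rz": 0}]}}

```text
clock: 12.15
tool_pos: [563.5, 126.6, 96.3]
orientation: [-0.276, -0.008, 0.961, -0.001]
force: [1.2, 0.4, 7.9]
opening: 13.4
```

```bash
python3 - <<'E'
from h import *
where(); print(status.state()["wrist_torque"])
im=eyes.camera("wrist")[:,:,::-1]; cv2.imwrite("pics/w6.png",im)
E
```

```text
12.15 TCP slot [1.465 0.965 4.155] F slot [ 3.204 -0.406  7.332] open 13.40290224940785 j [ 0.127  0.55   1.008  0.071  2.138 -1.439]
[[ 1.     0.001  0.   ]
 [ 0.001 -1.    -0.001]
 [ 0.     0.001 -1.   ]]
[-0.046  0.188 -0.061]
```

View pics/w6.png

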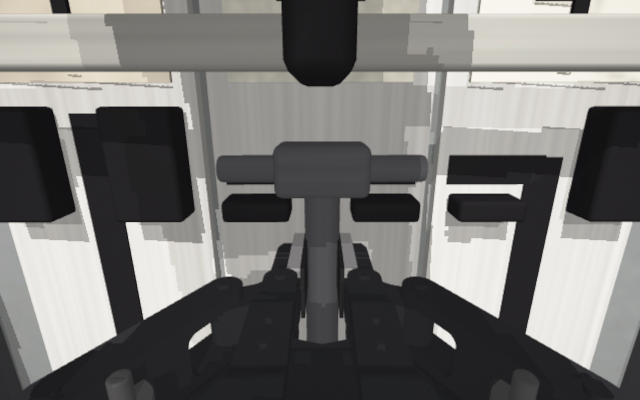

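The key is down between the guides with its hub at v 142–198, just above the blocks at v 194–221. I'll slide it a little further down the slope until it seats.

Request:
{"api": "apply_moves", "payload": {"rows": [{"x": -0.04,"y": 0,"z": 0,"rx": 0,"ry": 0,"rz": 0},{"x": -0.03,"y": 0,"z": 0,"rx": 0,"ry": 0,"rz": 0},{"x": 0,"y": 0,"z": 0,"rx": 0,"ry": 0,"rz": 0}]}}

```text
clock: 12.5
tool_pos: [564.9, 126.6, 95.4]
orientation: [-0.276, -0.008, 0.961, -0.001]
force: [1.3, -0.3, 8.0]
opening: 13.3
```

```bash
python3 - <<'E'
from h import *
where(); print(status.state()["wrist_torque"])
E
```

```text
12.5 TCP slot [-0.233  1.003  4.138] F slot [3.168 0.321 7.485] open 13.276399621634923 j [ 0.126  0.554  1.004  0.071  2.138 -1.439]
[[ 1.     0.001  0.   ]
 [ 0.001 -1.    -0.001]
 [ 0.     0.001 -1.   ]]
[-0.066  0.263 -0.016]
```

Still sliding under constant friction, so it isn't in contact yet. I'll continue.

Request:
{"api": "apply_moves", "payload": {"rows": [{"x": -0.04,"y": 0,"z": 0,"rx": 0,"ry": 0,"rz": 0},{"x": -0.03,"y": 0,"z": 0,"rx": 0,"ry": 0,"rz": 0},{"x": 0,"y": 0,"z": 0,"rx": 0,"ry": 0,"rz": 0}]}}

```text
clock: 12.8
tool_pos: [565.9, 126.6, 94.8]
orientation: [-0.276, -0.008, 0.961, -0.002]
force: [-1.4, 0.2, 9.1]
opening: 13.2
```

```bash
python3 - <<'E'
from h import *
where(); print(status.state()["wrist_torque"])
E
```

```text
12.8 TCP slot [-1.351  1.017  4.155] F slot [ 6.044 -0.187  6.97 ] open 13.22015279090102 j [ 0.126  0.559  0.999  0.071  2.14  -1.439]
[[ 1.     0.001  0.002]
 [ 0.001 -1.    -0.001]
 [ 0.002  0.001 -1.   ]]
[-0.054  0.745 -0.008]
```

The contact force rose and the motion stalled, so the hub is against the guides with the key flat. I'll release and retract straight out.

Request:
{"api": "apply_moves", "payload": {"rows": [{"x": 0.01,"y": 0,"z": -0.02,"rx": 0,"ry": 0,"rz": 0},{"x": 0,"y": 0,"z": 0,"rx": 0,"ry": 0,"rz": 0},{"x": 0,"y": 0,"z": 0,"rx": 0,"ry": 0,"rz": 0},{"x": 0,"y": 0,"z": 0,"rx": 0,"ry": 0,"rz": 0},{"x": 0,"y": 0,"z": -0.3,"rx": 0,"ry": 0,"rz": 0},{"x": 0,"y": 0,"z": -0.7,"rx": 0,"ry": 0,"rz": 0},{"x": 0,"y": 0,"z": -1,"rx": 0,"ry": 0,"rz": 0},{"x": 0,"y": 0,"z": -1,"rx": 0,"ry": 0,"rz": 0},{"x": 0,"y": 0,"z": -1,"rx": 0,"ry": 0,"rz": 0},{"x": 0,"y": 0,"z": 0,"rx": 0,"ry": 0,"rz": 0}], "jaw": 0.5}}

```text
clock: 13.8
tool_pos: [621.2, 127.3, 180.6]
orientation: [-0.273, -0.007, 0.962, -0.001]
force: [-0.5, -0.6, 0.8]
opening: 43.0
```

```bash
python3 - <<'E'
from h import *
where()
im=eyes.camera("wrist")[:,:,::-1]; cv2.imwrite("pics/w7.png",im)
E
```

```text
13.8 TCP slot [ -2.733   1.228 106.23 ] F slot [0.921 0.638 0.424] open 42.965254922513544 j [ 0.118  0.714  0.629  0.078  2.348 -1.429]
[[ 1.     0.001 -0.005]
 [ 0.001 -1.    -0.002]
 [-0.005  0.002 -1.   ]]
```

View pics/w7.png

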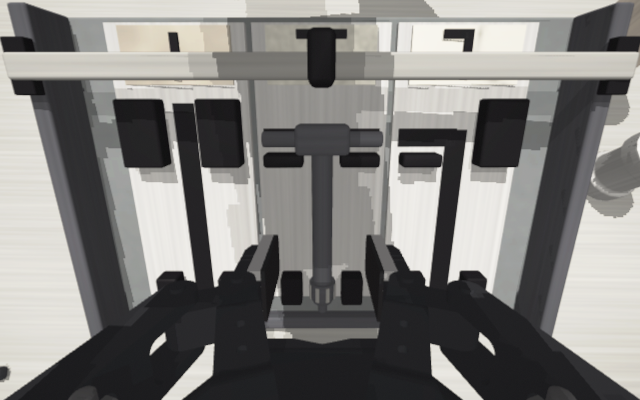

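The key is seated: hub at (296–350, 123–155) directly above the guides at v≈152–167, and head between the lower blocks at v≈270–305. Next I'll measure the bar and tab.

```bash
python3 - <<'E'
from h import *
c=eyes.calibration("wrist"); d=np.load("rack.npz"); o,M=d["o"],d["M"]
def at(uv,z):
    O,r=ray(c,uv); O=M.T@(O-o); r=M.T@r; return O+r*(z-O[2])/r[2]
g=cv2.cvtColor(cv2.imread("pics/w7.png"),cv2.COLOR_BGR2GRAY)
print("col240",[int(g[v,180]) for v in range(44,90)])
print("bar upper edge(113-q)",at((270,52),42)[:2],"lower edge(97-q)",at((270,79),34)[:2])
print("tab top edges",at((321,28),84),at((321,87),84)," sides at z84",at((308,60),84),at((336,60),84))
print("guide lower edge",at((283,167),16),"inner",at((303,160),16),at((340,160),16))
print("hub low edge",at((322,155),22),"crossbar",at((263,138),14),at((382,138),14),"tip",at((323,312),11))
p,T=tool(); print(M.T@(p-o))
E
```

```text
col240 [215, 215, 211, 205, 199, 193, 187, 179, 212, 219, 206, 195, 195, 201, 204, 203, 202, 199, 196, 195, 196, 198, 200, 203, 205, 205, 205, 206, 206, 205, 202, 198, 183, 154, 122, 103, 147, 160, 201, 219, 188, 201, 218, 191, 156, 195]
bar upper edge(113-q) [97.972 31.479] lower edge(97-q) [83.187 33.41 ]
tab top edges [102.311   0.627  84.   ] [75.963  0.63  84.   ]  sides at z84 [88.333  6.917 84.   ] [88.344 -6.628 84.   ]
guide lower edge [22.262 29.251 16.   ] inner [27.574 14.146 16.   ] [ 27.585 -13.472  16.   ]
hub low edge [32.285 -0.02  22.   ] crossbar [43.604 43.525 14.   ] [ 43.646 -44.338  14.   ] tip [-108.74    -1.034   11.   ]
[ -3.181   1.123 104.133]
```

Request:
{"api": "apply_moves", "payload": {"rows": [{"x": 0.9,"y": 0.03,"z": 0,"rx": 0,"ry": 0.03,"rz": 0},{"x": 1,"y": 0,"z": 0,"rx": 0,"ry": 0,"rz": 0},{"x": 1,"y": 0,"z": 0,"rx": 0,"ry": 0,"rz": 0},{"x": 0.8,"y": 0,"z": 0,"rx": 0,"ry": 0,"rz": 0},{"x": 0,"y": 0,"z": 0,"rx": 0,"ry": 0,"rz": 0},{"x": 0,"y": 0,"z": 0,"rx": 0,"ry": 0,"rz": 0}]}}

```text
clock: 14.45
tool_pos: [540.9, 126.9, 226.1]
orientation: [-0.278, -0.008, 0.96, -0.002]
force: [0.6, -0.3, -0.2]
opening: 42.8
```

```bash
python3 - <<'E'
from h import *
where()
E
```

```text
14.45 TCP slot [ 89.444   0.398 102.282] F slot [-0.631  0.303  0.148] open 42.77473375443616 j [ 0.131  0.466  0.891  0.087  2.344 -1.413]
[[ 1.     0.001  0.006]
 [ 0.001 -1.    -0.001]
 [ 0.006  0.001 -1.   ]]
```

Aligned over the tab. I'll descend 52 mm and then close.

Request:
{"api": "apply_moves", "payload": {"rows": [{"x": 0,"y": 0,"z": 0.6,"rx": 0,"ry": -0.04,"rz": 0},{"x": 0,"y": 0,"z": 0.8,"rx": 0,"ry": 0,"rz": 0},{"x": 0,"y": 0,"z": 0.5,"rx": 0,"ry": 0,"rz": 0},{"x": 0,"y": 0,"z": 0.1,"rx": 0,"ry": 0,"rz": 0},{"x": 0,"y": 0,"z": 0,"rx": 0,"ry": 0,"rz": 0},{"x": 0,"y": 0,"z": 0,"rx": 0,"ry": 0,"rz": 0}]}}

```text
clock: 15.05
tool_pos: [515.2, 126.4, 184.5]
orientation: [-0.276, -0.007, 0.961, -0.002]
force: [-0.3, 0.0, 0.4]
opening: 42.5
```

Request:
{"api": "apply_moves", "payload": {"rows": [{"x": 0,"y": 0,"z": 0,"rx": 0,"ry": 0,"rz": 0},{"x": 0,"y": 0,"z": 0,"rx": 0,"ry": 0,"rz": 0},{"x": 0,"y": 0,"z": 0,"rx": 0,"ry": 0,"rz": 0},{"x": 0,"y": 0,"z": 0,"rx": 0,"ry": 0,"rz": 0},{"x": 0,"y": 0,"z": 0,"rx": 0,"ry": 0,"rz": 0}], "jaw": 0, "force": 40}}

```text
clock: 15.55
tool_pos: [515.2, 125.3, 185.1]
orientation: [-0.275, -0.007, 0.961, -0.002]
force: [1.1, -5.3, 1.3]
opening: 13.1
```

```bash
python3 - <<'E'
from h import *
where()
E
```

```text
15.55 TCP slot [89.482  1.581 53.901] F slot [-0.175  5.362  1.6  ] open 13.147030334824185 j [ 0.134  0.385  1.063  0.08   2.245 -1.418]
[[ 1.    -0.002 -0.002]
 [-0.002 -1.    -0.   ]
 [-0.002  0.    -1.   ]]
```

Request:
{"api": "apply_moves", "payload": {"rows": [{"x": -0.2,"y": -0.04,"z": 0,"rx": 0,"ry": 0,"rz": 0},{"x": -0.5,"y": 0,"z": 0,"rx": 0,"ry": 0,"rz": 0},{"x": -0.6,"y": 0,"z": 0,"rx": 0,"ry": 0,"rz": 0},{"x": -0.6,"y": 0,"z": 0,"rx": 0,"ry": 0,"rz": 0},{"x": -0.6,"y": 0,"z": 0,"rx": 0,"ry": 0,"rz": 0},{"x": -0.6,"y": 0,"z": 0,"rx": 0,"ry": 0,"rz": 0},{"x": -0.6,"y": 0,"z": 0,"rx": 0,"ry": 0,"rz": 0},{"x": -0.4,"y": 0,"z": 0,"rx": 0,"ry": 0,"rz": 0},{"x": 0,"y": 0,"z": 0,"rx": 0,"ry": 0,"rz": 0}]}}

```text
clock: 16.45
tool_pos: [603.4, 126.8, 130.0]
orientation: [-0.274, -0.007, 0.962, -0.001]
force: [6.7, -0.7, 2.3]
opening: 13.4
```

```bash
python3 - <<'E'
from h import *
where()
E
```

```text
16.45 TCP slot [-14.519   1.454  53.9  ] F slot [-4.449  0.795  5.542] open 13.394318262641296 j [ 0.121  0.655  0.803  0.072  2.235 -1.437]
[[ 1.     0.    -0.004]
 [ 0.    -1.    -0.001]
 [-0.004  0.001 -1.   ]]
```

Request:
{"api": "apply_moves", "payload": {"rows": [{"x": -0.4,"y": 0,"z": 0,"rx": 0,"ry": 0,"rz": 0},{"x": -0.3,"y": 0,"z": 0,"rx": 0,"ry": 0,"rz": 0},{"x": -0.1,"y": 0,"z": 0,"rx": 0,"ry": 0,"rz": 0},{"x": 0,"y": 0,"z": 0,"rx": 0,"ry": 0,"rz": 0},{"x": 0,"y": 0,"z": 0,"rx": 0,"ry": 0,"rz": 0}]}}

```text
clock: 16.95
tool_pos: [619.6, 127.1, 120.0]
orientation: [-0.274, -0.007, 0.962, -0.002]
force: [6.9, -1.2, 4.6]
opening: 13.7
```

```bash
python3 - <<'E'
from h import *
where()
E
```

```text
16.95 TCP slot [-33.54    1.404  53.917] F slot [-3.427  1.258  7.533] open 13.679932924969373 j [ 0.119  0.71   0.743  0.071  2.241 -1.439]
[[ 1.     0.    -0.003]
 [ 0.    -1.    -0.001]
 [-0.003  0.001 -1.   ]]
```

Request:
{"api": "apply_moves", "payload": {"rows": [{"x": -0.05,"y": 0,"z": -0.02,"rx": 0,"ry": 0,"rz": 0},{"x": -0.05,"y": 0,"z": 0,"rx": 0,"ry": 0,"rz": 0},{"x": -0.05,"y": 0,"z": 0,"rx": 0,"ry": 0,"rz": 0},{"x": 0,"y": 0,"z": 0,"rx": 0,"ry": 0,"rz": 0}]}}

```text
clock: 17.35
tool_pos: [622.2, 127.1, 118.3]
orientation: [-0.275, -0.007, 0.961, -0.002]
force: [1.5, -2.4, 5.2]
opening: 13.2
```

```bash
python3 - <<'E'
from h import *
where()
E
```

```text
17.35 TCP slot [-36.666   1.421  53.901] F slot [1.497 2.462 5.211] open 13.249771610000971 j [ 0.118  0.722  0.729  0.071  2.245 -1.44 ]
[[ 1.     0.    -0.001]
 [ 0.    -1.    -0.001]
 [-0.001  0.001 -1.   ]]
```

Request:
{"api": "apply_moves", "payload": {"rows": [{"x": -0.06,"y": 0,"z": 0,"rx": 0,"ry": 0,"rz": 0},{"x": -0.06,"y": 0,"z": 0,"rx": 0,"ry": 0,"rz": 0},{"x": 0,"y": 0,"z": 0,"rx": 0,"ry": 0,"rz": 0}]}}

```text
clock: 17.65
tool_pos: [623.0, 127.1, 117.8]
orientation: [-0.278, -0.008, 0.961, -0.002]
force: [-8.9, -2.9, 9.4]
opening: 13.4
```

```bash
python3 - <<'E'
from h import *
where()
E
```

```text
17.65 TCP slot [-37.549   1.422  53.921] F slot [12.578  2.767  3.225] open 13.419496320547179 j [ 0.118  0.73   0.72   0.071  2.251 -1.44 ]
[[ 1.     0.001  0.005]
 [ 0.001 -1.    -0.   ]
 [ 0.005  0.    -1.   ]]
```

The force rose and the motion stalled, so it is at the stop. One more firm nudge, then release and retract.

Request:
{"api": "apply_moves", "payload": {"rows": [{"x": -0.06,"y": 0,"z": 0,"rx": 0,"ry": 0,"rz": 0},{"x": 0,"y": 0,"z": 0,"rx": 0,"ry": 0,"rz": 0}]}}

```text
clock: 17.85
tool_pos: [623.0, 127.1, 117.8]
orientation: [-0.28, -0.008, 0.96, -0.002]
force: [-15.3, -3.7, 11.3]
opening: 13.6
```

```bash
python3 - <<'E'
from h import *
where()
E
```

```text
17.85 TCP slot [-37.62    1.463  53.902] F slot [18.967  3.417  1.452] open 13.576490697496157 j [ 0.118  0.734  0.716  0.071  2.255 -1.44 ]
[[ 1.     0.001  0.008]
 [ 0.001 -1.     0.   ]
 [ 0.008 -0.    -1.   ]]
```

Request:
{"api": "apply_moves", "payload": {"rows": [{"x": 0.05,"y": 0,"z": 0,"rx": 0,"ry": 0,"rz": 0},{"x": 0,"y": 0,"z": 0,"rx": 0,"ry": 0,"rz": 0},{"x": 0,"y": 0,"z": 0,"rx": 0,"ry": 0,"rz": 0},{"x": 0,"y": 0,"z": 0,"rx": 0,"ry": 0,"rz": 0},{"x": 0,"y": 0,"z": -0.3,"rx": 0,"ry": 0,"rz": 0},{"x": 0,"y": 0,"z": -0.8,"rx": 0,"ry": 0,"rz": 0},{"x": 0,"y": 0,"z": -1,"rx": 0,"ry": 0,"rz": 0},{"x": 0,"y": 0,"z": -1,"rx": 0,"ry": 0,"rz": 0},{"x": 0.8,"y": 0,"z": -1,"rx": 0,"ry": 0,"rz": 0},{"x": 0.8,"y": 0,"z": -0.4,"rx": 0,"ry": 0,"rz": 0}], "jaw": 0.5}}

```text
clock: 18.85
tool_pos: [651.3, 127.3, 233.4]
orientation: [-0.275, -0.007, 0.961, -0.002]
force: [-0.0, 0.0, 0.9]
opening: 42.8
```

```bash
python3 - <<'E'
from h import *
where()
im=eyes.camera("wrist")[:,:,::-1]; cv2.imwrite("pics/w8.png",im)
E
```

```text
18.85 TCP slot [ -0.35    1.624 166.939] F slot [ 0.491 -0.006  0.745] open 42.798792188929454 j [ 0.114  0.89   0.277  0.093  2.529 -1.411]
[[ 1.     0.    -0.001]
 [ 0.    -1.    -0.001]
 [-0.001  0.001 -1.   ]]
```

View pics/w8.png

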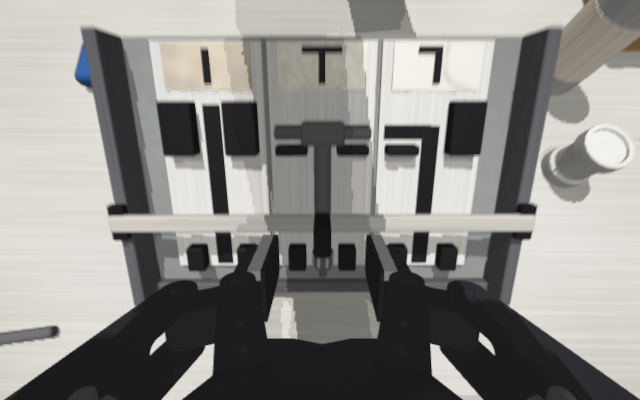

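The bar now crosses the key shaft at v≈222. The hub is still against the guides (302–344, 121–146) and the gripper is clear. A last numeric check, then I hand in.

```bash
python3 - <<'E'
from h import *
from rig import job_done
c=eyes.calibration("wrist"); d=np.load("rack.npz"); o,M=d["o"],d["M"]
def at(uv,z):
    O,r=ray(c,uv); O=M.T@(O-o); r=M.T@r; return O+r*(z-O[2])/r[2]
print("bar edges z42 (want -27,-43)",at((200,214),42)[0],at((200,231),42)[0],"hub low",at((323,146),22),"crossbar ends",at((274,132),14),at((371,132),14))
print(job_done())
E
```

```text
bar edges z42 (want -27,-43) -23.840733508443535 -40.747838419949304 hub low [36.053 -0.818 22.   ] crossbar ends [48.091 45.352 14.   ] [ 48.191 -46.092  14.   ]
the job is handed in; nothing more can be done
None
```

The chuck key is back in the T slot, which is the middle one. I pressed it flat and slid it down until the hub met the guide blocks before letting go. I then slid the retaining bar by its tab to the lower stop and released it.

- **Key seated:** pressing gave about 7 N against the plate, and the force along the slope rose as the hub met the guides. After release, the near view put the hub's lower edge at slot x ≈ 32 mm and the cross bar at about 44 mm, against nominal 33 and 44.
- **Bar at its stop:** it stopped moving while the push rose to about 19 N. The last picture shows it across the key's shaft, with the gripper clear.
- **Disagreement:** in that last picture the bar, hub and cross bar all measured 2–4 mm farther up the slope than nominal. The shift is similar for all three, so I put it down to camera pose just after a move rather than real motion. I did not take another picture to confirm it.
- **Other goods:** I kept the arm clear of them, but took no final overall picture of the shelf to confirm they hadn't moved.

The clock was at about 19 s of the 54 s allowed at hand-in.

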